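# Load a sample tube into the label reader

### The arm

A 6-joint arm with a two-finger parallel gripper is mounted at the origin on the work surface. World frame = base frame: x ahead of the robot, y to its left, z up, the work surface at z = 0. Lengths are in m, angles in rad, forces in N, time in s.
With the tool pointing down it reaches from about 0.4 to 0.825 m from the base axis. Payload 7 kg.
Tool frame: the origin (TCP) lies midway between the tips of the shut fingers; the grasp point (between the pads) lies hold_point_z behind it (hold_point_z is the distance from the TCP to the grasp point, in m); z points along the fingers, y is the line along which they close (so a half turn about z gives the same grasp; the last joint's range is limited). The gripper opens to 88 mm and grips with 3 to 60 N. Pads are 19 mm wide; open, the fingers measure 130 mm over their backs; the gripper's body (78 mm by 193 mm) begins 47 mm behind the grasp point.
Start: joints at [-1.008, 0.359, 0.012, 0, -1.224, -0.288], TCP at [0.183, -0.65, 0.227] pointing down, gripper open.
Joint ranges: [-3.07, 3.07], [-1.43, 2.12], [-1.02, 1.25], [-3.03, 1.67], [-3.05, -0], [-3.03, 3.03]. Speed limits (rad/s): [2.39, 2.39, 3.01, 3.14, 3.14, 3.14].

### API

Orientations are given as [roll, pitch, yaw] about the fixed x, y, z axes, in that order (R = Rz(yaw) Ry(pitch) Rx(roll)).
In Python, from station import * gives the robot as it stands.
- The arm moves only by the tool apply_moves, never from a script. Its argument "steps" is a list of rows, each an object with "translation": the shift along the world's x, y, z scaled (see below), a list of three; "rotation": the turn, a rotation vector about the world's x, y, z scaled (see below), a list of three. A call has exactly 10 rows; each row is the pose to reach, as a shift and turn from the pose commanded when the call began; what a row does not reach only later rows make up. The controller multiplies each number of a shift by 250 mm and each number of a turn by 30 degrees. A row lasts 1/12 s, in which the tool goes at most 41.7 mm and 7.16 degrees, less where a joint would pass 70% of its speed; a pose out of reach is approached as far as the arm can. A call with a number of a shift or a turn outside -1 to 1 is refused whole. A call with a gripper value outside its range is refused whole. "jaw" is the closure, from -1 (fully open) to 1 (shut), so that 0 is half open, set as the call begins (left out, the last holds). The fingers move at their own pace and stop on an object; "newtons" is the grip in N (left out, the last holds). Time passes only in rows, so rows that repeat a pose let the fingers close, or fill a call up. It gives the time, the measured TCP pose, the force, the opening and the grip force at its end, in the units of the state.
- get_state(): the state, without advancing time (a new reading comes with each control period).
- grab_frame(name): name is "side" or "top" or "wrist"; returns the picture (384x512x3 uint8, blue, green, red); there is no depth.
- camera_model(name): a dict with "fx", "fy", "cx", "cy" (pixels), "xyz" and "rotation" of the camera in the world. Camera axes: x right, y down, z forward; pixel columns grow to the right and rows downward; lengths in m; the calibration is good to about 2 mm. A picture is of the moment at which its call begins: read the wrist's pose just before it. camera_model takes no time and is no camera call; for the wrist camera it gives the pose at the moment of the call.
- job_done(): hands the job in; it is judged then, once.
The state is a dict: "t": time; "q": joint angles; "qd": joint speeds; "joint_efforts": joint torques, N m; "eef_pos": TCP position; "ee_rot": TCP orientation; "force": force on the tool from outside, world axes, zero at the start; "moment": the same for the moment, N m; "width": finger opening in m; "gripper_force": force on a finger pad.
Only numpy, scipy, OpenCV 4.12 (cv2) and the standard library are available. Lean on these libraries where they do the work, as an engineer would, in place of code of your own. Each camera call takes 0.05 s, during which the arm holds its last target. There are 200 camera calls.

### The job

Take the capped sample tube from its blue rest, lay it in the V-groove of the white tube reader with its white base towards the red end stop and its orange cap outwards, then slide it gently along the groove, under the sprung black pad, until its base touches the end stop. The stop is a delicate sensor: feel for it and do not press hard. Let go of the tube and leave the glove box, the sanitizer bottle and the pen cup where they stand.

Things in the scene. Friction and masses are not known exactly. Their poses are not given: they have to be found in the camera images.
- tube_center (a point): Centre of the sample tube, a rigid closed straight cylinder 22 mm in diameter and 120 mm long, about 40 g, white with an orange screw cap of the same diameter over its last 25 mm. Its x axis runs along the tube from the cap towards the base. It starts lying level on the blue rest, 34 mm above the counter.
- tube_base (a point): Centre of the tube's flat white base (the end that goes in first), 60 mm from the tube's centre; same axes as the tube. The cap's flat end is 60 mm from the centre on the other side.
- tube_rest: Blue plastic rest, fixed to the counter: base plate 120 x 50 mm, 6 mm high, with two V saddles 84 mm apart along its x, rising to about 28 mm; 72 mm are free between them for the fingers. Origin: centre of its underside; x along the tube.
- reader: White tube reader, fixed, 255 mm long, 50 mm wide (80 mm at the 85 mm high housing behind the stop). x: push direction along the groove, mouth to stop; z up. Origin on the counter under the groove line, 120 mm beyond the mouth. Aluminium 90 degree V-groove; its lips are 39 mm above the counter, 19 mm apart. A tube lying in it has its axis 45 mm up.
- groove_mouth (a point): Centre of the open mouth of the groove, at the height of the axis of a tube lying in it (45 mm); axes as the reader's. The groove is open from above for its first 125 mm.
- pad_point (a point): Point on the groove's axis (45 mm up), 142 mm beyond the mouth, under a round black sprung pad that hangs 1.5 mm into the tube's way, lifts as the base passes, then drags: sliding the tube takes about 1 to 5 N (friction varies). A blue bridge round it, 48 mm wide, 72 mm high, covers the groove from 125 to 160 mm beyond the mouth: the tube must be slid under it.
- stop_middle (a point): Point on the groove's axis (45 mm up), 185 mm beyond the mouth. The red end stop (plate 30 mm wide, top 62 mm up) is clamped with its face anywhere from 10 mm before to 10 mm beyond this point: its place is not measured, feel for it. It is rigid but delicate: touch it with 1 to 8 N, never press over 15 N. The force on the pusher is this plus the pad's drag and rises steeply at the stop.
- glove_box: Bystander: blue box 75 x 120 mm, 60 mm high, loose. Origin: centre of its underside.
- sanitizer: Bystander: clear bottle, 60 mm in diameter, 140 mm high, loose. Origin: centre of its underside.
- pen_cup: Bystander: black cup, 74 mm in diameter, 90 mm high, loose. Origin: centre of its underside.
- tube: The same tube; origin at its centre, axes as above.
Things that resemble listed ones, but are neither listed nor needed, are in the scene too. Of the things shaped like the tube, the white one is meant.

How it is judged:
By the outcome, as a careful person would: the job done as asked, in the order asked, and still so for the second after the job is handed in, with the robot touching nothing.
It also fails if it takes over 67 s, if anything falls off the work surface, if the arm or the gripper's body presses on something with over 40 N, if the wrist force passes 120 N, or if a joint passes its speed limit or range.

## Working session

There is one attempt and no reset: what is moved stays moved. The work goes in short steps, Python scripts to look and compute and a tool call to move; the robot and the scene stay as the last step left them, time stands still between calls to the robot, and variables do not carry over. Pictures are saved under pics/ and viewed, at most 10 in all, crops included, and the job is handed in when it is done.

Besides the shell and the picture viewer there is one more tool, called as name(argument=value, ...), one argument or row to a line, values as JSON. apply_moves: Moves the arm, as the interface text tells. Shifts and turns lie within -1 to 1; 1 stands for 250 mm of shift or 30 degrees of turn. Its arguments: {"type":"object","properties":{"steps":{"type":"array"},"jaw":{"type":"number"},"newtons":{"type":"number"}},"required":["steps"]}

```bash
mkdir -p pics
cat > h.py <<'E'
from station import *
import numpy as np, cv2
def ray(m,u,v):
    R=np.array(m["rotation"]); R=R if R.shape==(3,3) else None
    d=R@np.array([(u-m["cx"])/m["fx"],(v-m["cy"])/m["fy"],1.]); return np.array(m["xyz"]),d
def onz(m,u,v,z):
    o,d=ray(m,u,v); return o+d*(z-o[2])/d[2]
def proj(m,p):
    c=np.array(m["rotation"]).T@(np.array(p)-np.array(m["xyz"])); return c[0]/c[2]*m["fx"]+m["cx"],c[1]/c[2]*m["fy"]+m["cy"]
E
python3 - <<'E'
from h import *
s=get_state();print(s)
try: print(hold_point_z)
except Exception as e: print(e)
for n in("top","side"):
    print(n,camera_model(n)); cv2.imwrite(f"pics/{n}0.png",cv2.resize(grab_frame(n),(800,600),interpolation=cv2.INTER_CUBIC))
E
```

```text
{'t': 0.0, 'q': array([-1.00789454e+00,  3.59394211e-01,  1.10716343e-02, -3.34124279e-04,
       -1.22409185e+00, -2.88101817e-01]), 'qd': array([ 0.00211659, -0.0007762 ,  0.00076775, -0.00043023, -0.0007581 ,
       -0.00129671]), 'joint_efforts': array([ 4.02796422e-04, -5.82722926e+01,  2.93061876e+01,  6.99726239e+00,
        7.05403945e-03, -1.89267398e-04]), 'eef_pos': array([ 0.18300667, -0.64922075,  0.22562639]), 'ee_rot': array([ 3.13995199e+00, -1.58646031e-04, -2.86690634e+00]), 'force': array([-0.44564741,  0.41132357, -0.68995923]), 'moment': array([-0.04495279, -0.04205663, -0.05174856]), 'gripper_force': 0.0, 'width': 0.08797024198262235}
0.0188
top {'fx': 351.79866449823163, 'fy': 351.79866449823163, 'cx': 257.15401147735724, 'cy': 194.12304816373796, 'xyz': array([0.4164427 , 0.01878216, 0.96072437]), 'rotation': array([-3.01000382e+00, -2.75993951e-05, -1.57392984e+00])}
side {'fx': 438.3231191514804, 'fy': 438.3231191514804, 'cx': 250.42380424012796, 'cy': 185.7283661801898, 'xyz': array([0.32594018, 1.0130451 , 0.81164311]), 'rotation': array([-2.21535685,  0.01721692, -2.97105728])}
```

View pics/top0.png

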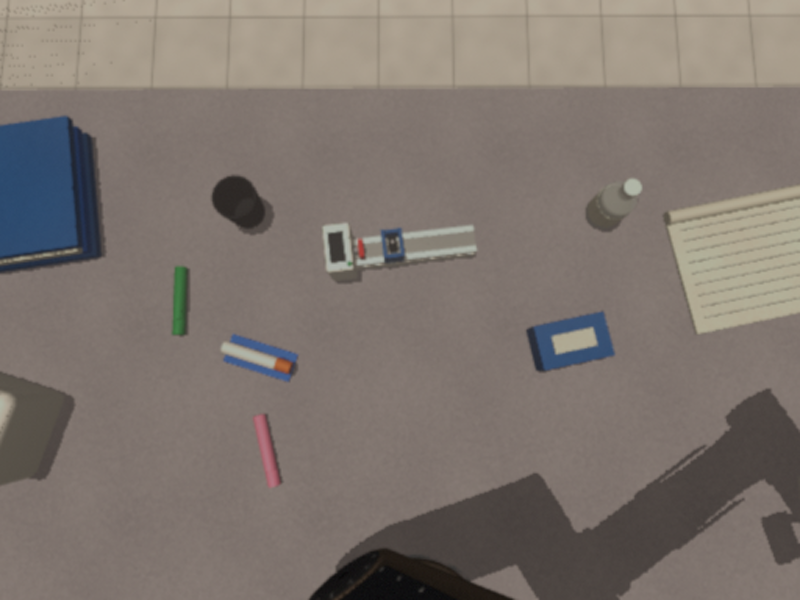

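View pics/side0.png

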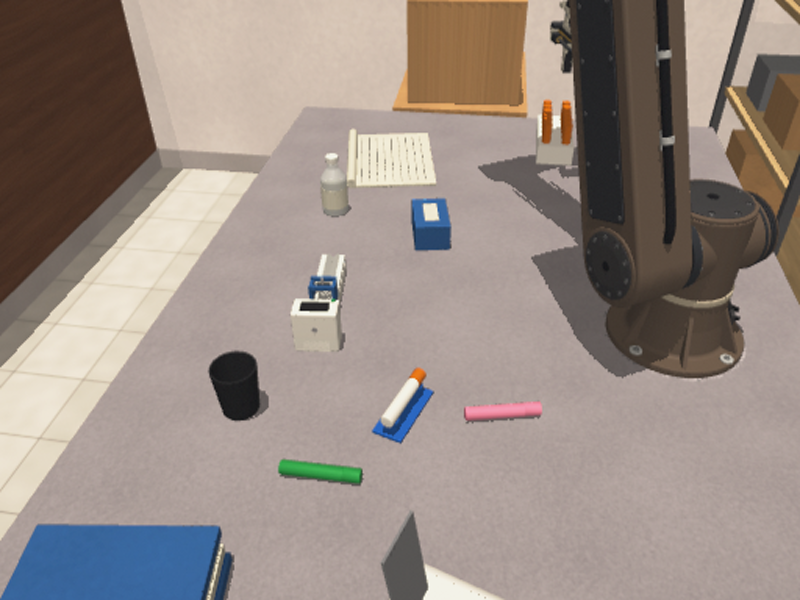

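Top view: the tube candidates are the green stick (180,300), the white tube with an orange cap on the blue rest (258,358) and the pink stick (267,450). The white one on the rest fits the description. The reader's mouth is at (475,240) and its red stop at (361,248). I'll confirm in an enlarged crop.

```bash
sed -i 's/    R=np.array(m\["rotation"\]).*/    R=rot(m)/; s/np.array(m\["rotation"\]).T/rot(m).T/; 2a from scipy.spatial.transform import Rotation as Ro\ndef rot(m): return Ro.from_euler("xyz",m["rotation"]).as_matrix()' h.py
python3 - <<'E'
from h import *
f=grab_frame("top"); cv2.imwrite("pics/toprawt.png",f)
# crops 100x... : tube x135-200,y205-250 ; reader x200-310,y138-183 ; scale
a=cv2.resize(f[208:248,135:200],None,fx=7,fy=7,interpolation=cv2.INTER_CUBIC)
b=cv2.resize(f[138:182,200:312],None,fx=7,fy=7,interpolation=cv2.INTER_CUBIC)
c=np.zeros((588,784,3),np.uint8); c[:280,:455]=a; c[280:588,:784]=b
cv2.imwrite("pics/crop1.png",c)
E
```

```text
(no output)
```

View pics/crop1.png

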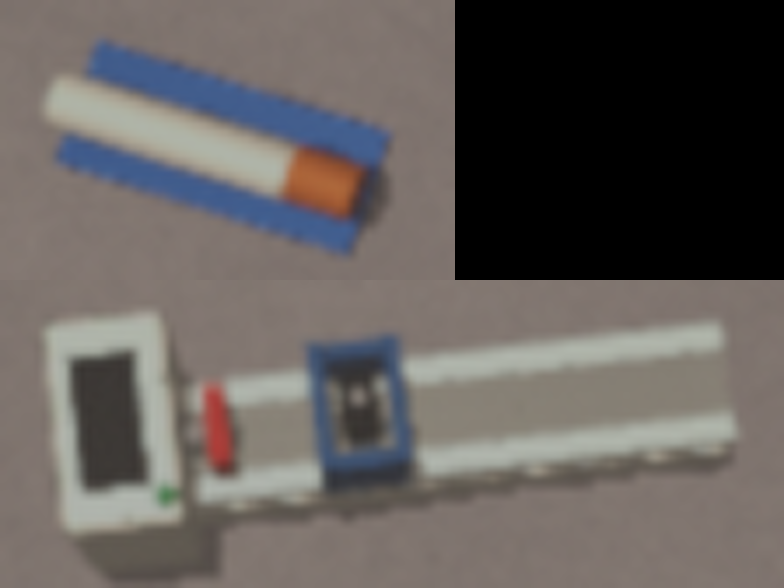

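The crop confirms the white tube with the orange cap: its base end is at crop (54,99) and its cap end at (357,197). The reader's mouth centre is at about (730,380).

Run:
```python
from h import *
m=camera_model("top")
r=lambda x,y,x0,y0:((x+.5)/7-.5+x0,(y+.5)/7-.5+y0)
P=lambda x,y,z:onz(m,*r(x,y,135,208),z)
Q=lambda x,y,z:onz(m,*r(x,y-280,200,138),z)
b=P(54,99,.034);c=P(357,197,.034);d=b-c;print("tube",b,c,np.linalg.norm(d),(b+c)/2,np.degrees(np.arctan2(d[1],d[0])))
print("rest plate", [P(*k,.006).round(4) for k in((97,42),(390,135),(352,252),(58,162))], np.mean([P(*k,.006) for k in((97,42),(390,135),(352,252),(58,162))],0))
for n,k in dict(lipU=(722,322),lipUi=(724,346),lipLi=(736,414),lipLo=(737,438),stopT=(213,385),stopB=(228,470)).items(): print(n,Q(*k,.062 if 'stop' in n else .039).round(4))
up=Q(722,322,.039)-Q(415,357,.039); lo=Q(737,438,.039)-Q(415,467,.039)
for u in(up,lo): print(np.degrees(np.arctan2(-u[1],-u[0])))
h=[Q(*k,.085) for k in((45,328),(160,313),(182,516),(65,530))];print("housing",[x.round(4) for x in h],np.mean(h,0))
br=[Q(*k,.072) for k in((307,345),(398,335),(411,468),(326,487))];print("bridge",[x.round(4) for x in br],np.mean(br,0))
```

```text
tube [0.46684836 0.32069176 0.034     ] [0.42992138 0.20599436 0.034     ] 0.12049521173283931 [0.44838487 0.26334306 0.034     ] 72.1539687791755
rest plate [array([0.4904, 0.314 , 0.006 ]), array([0.4541, 0.1995, 0.006 ]), array([0.4094, 0.2131, 0.006 ]), array([0.4441, 0.3273, 0.006 ])] [0.44948865 0.26346097 0.006     ]
lipU [ 0.6754 -0.1048  0.039 ]
lipUi [ 0.6659 -0.1054  0.039 ]
lipLi [ 0.6392 -0.1094  0.039 ]
lipLo [ 0.6298 -0.1096  0.039 ]
stopT [0.6453 0.0891 0.062 ]
stopB [0.6129 0.0833 0.062 ]
96.49398662896078
95.07003612569221
housing [array([0.661 , 0.1489, 0.085 ]), array([0.6665, 0.1069, 0.085 ]), array([0.5909, 0.0982, 0.085 ]), array([0.5859, 0.1405, 0.085 ])] [0.62610658 0.12361245 0.085     ]
bridge [array([0.6579, 0.0536, 0.072 ]), array([0.6616, 0.0199, 0.072 ]), array([0.6112, 0.0152, 0.072 ]), array([0.6042, 0.0465, 0.072 ])] [0.63373036 0.03380754 0.072     ]
```

apply_moves(
  steps=[
    {"translation":[0.1,0.1,0],"rotation":[0,0,0.1]},
    {"translation":[0.2,0.2,0],"rotation":[0,0,0.2]},
    {"translation":[0.3,0.3,0],"rotation":[0,0,0.3]},
    {"translation":[0.4,0.4,0],"rotation":[0,0,0.4]},
    {"translation":[0.5,0.5,0],"rotation":[0,0,0.5]},
    {"translation":[0.6,0.6,0],"rotation":[0,0,0.6]},
    {"translation":[0.7,0.7,0],"rotation":[0,0,0.7]},
    {"translation":[0.8,0.8,0],"rotation":[0,0,0.8]},
    {"translation":[0.9,0.9,0],"rotation":[0,0,0.9]},
    {"translation":[1,1,0],"rotation":[0,0,1]},
  ],
)

```text
t: 0.98
eef_pos: [0.434, -0.3981, 0.2265]
ee_rot: [3.141, 0.0, -2.341]
force: [-0.1, -0.8, -0.7]
width: 0.0879
gripper_force: 0.0
```

apply_moves(
  steps=[
    {"translation":[0.04,0.1,0],"rotation":[0,0,0.1]},
    {"translation":[0.08,0.2,0],"rotation":[0,0,0.2]},
    {"translation":[0.12,0.3,0],"rotation":[0,0,0.3]},
    {"translation":[0.16,0.4,0],"rotation":[0,0,0.4]},
    {"translation":[0.2,0.5,0],"rotation":[0,0,0.5]},
    {"translation":[0.24,0.6,0],"rotation":[0,0,0.6]},
    {"translation":[0.28,0.7,0],"rotation":[0,0,0.7]},
    {"translation":[0.32,0.8,0],"rotation":[0,0,0.8]},
    {"translation":[0.36,0.9,0],"rotation":[0,0,0.9]},
    {"translation":[0.4,1,0],"rotation":[0,0,1]},
  ],
)

```text
t: 1.82
eef_pos: [0.5333, -0.1483, 0.2265]
ee_rot: [3.141, 0.0, -1.817]
force: [1.0, -0.5, -0.6]
width: 0.0877
gripper_force: 0.0
```

Run:
```python
from h import *
s=get_state();print(s['t'],s['eef_pos'],np.degrees(s['ee_rot']),s['force'])
m=camera_model("wrist");print(m)
for p in([.6526,-.107,.045],[.6337,.0338,.072],[.448,.263,.034]): print(proj(m,p))
cv2.imwrite("pics/w1.png",cv2.resize(grab_frame("wrist"),(800,600),interpolation=cv2.INTER_CUBIC))
```

```text
1.8167 [ 0.53326367 -0.14829649  0.2264678 ] [ 1.79986204e+02  5.94296697e-04 -1.04101900e+02] [ 0.96956803 -0.50804942 -0.6353873 ]
{'fx': 297.27994529002365, 'fy': 297.27994529002365, 'cx': 259.48137356995136, 'cy': 194.5492122729867, 'xyz': array([ 0.51238821, -0.23007074,  0.38503611]), 'rotation': array([ 2.82512959e+00, -1.10807859e-03,  2.89471329e+00])}
(np.float64(174.29847048464012), np.float64(226.76798368436616))
(np.float64(218.31212853348123), np.float64(328.4074361403773))
(np.float64(373.081978721994), np.float64(399.9880529075126))
```

View pics/w1.png

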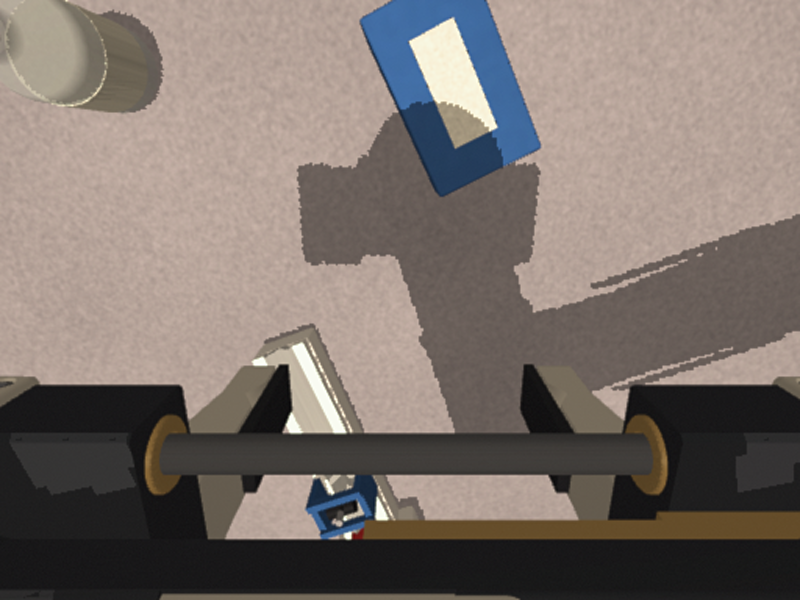

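The wrist picture shows the gripper covering most of the reader, with the mouth at about (285,345), so I'll look from further along.

apply_moves(
  steps=[
    {"translation":[0.04,0.1,0],"rotation":[0,0,0.1]},
    {"translation":[0.08,0.2,0],"rotation":[0,0,0.2]},
    {"translation":[0.12,0.3,0],"rotation":[0,0,0.3]},
    {"translation":[0.16,0.4,0],"rotation":[0,0,0.4]},
    {"translation":[0.2,0.5,0],"rotation":[0,0,0.5]},
    {"translation":[0.24,0.6,0],"rotation":[0,0,0.6]},
    {"translation":[0.28,0.7,0],"rotation":[0,0,0.68]},
    {"translation":[0.32,0.8,0],"rotation":[0,0,0.68]},
    {"translation":[0.36,0.9,0],"rotation":[0,0,0.68]},
    {"translation":[0.4,1,0],"rotation":[0,0,0.68]},
  ],
)

```text
t: 2.7
eef_pos: [0.6333, 0.1016, 0.2263]
ee_rot: [3.141, -0.0, -1.464]
force: [0.1, -0.1, 0.1]
width: 0.0877
gripper_force: 0.0
```

Run:
```python
from h import *
s=get_state();print(s['t'],s['eef_pos'],np.degrees(s['ee_rot']),s['force'])
m=camera_model("wrist");np.save("m2.npy",m,allow_pickle=True)
f=grab_frame("wrist");cv2.imwrite("pics/w2raw.png",f)
for p in([.6526,-.107,.045],[.6337,.0338,.072]): print(np.array(proj(m,p))*1.5625)
cv2.imwrite("pics/w2.png",cv2.resize(f,(800,600),interpolation=cv2.INTER_CUBIC))
```

```text
2.7 [0.63329924 0.10159357 0.22629577] [ 1.79972748e+02 -3.75717486e-03 -8.38536205e+01] [ 0.05901115 -0.10893159  0.13297254]
[409.560921   -63.68260075]
[415.22454062 178.96086137]
```

View pics/w2.png

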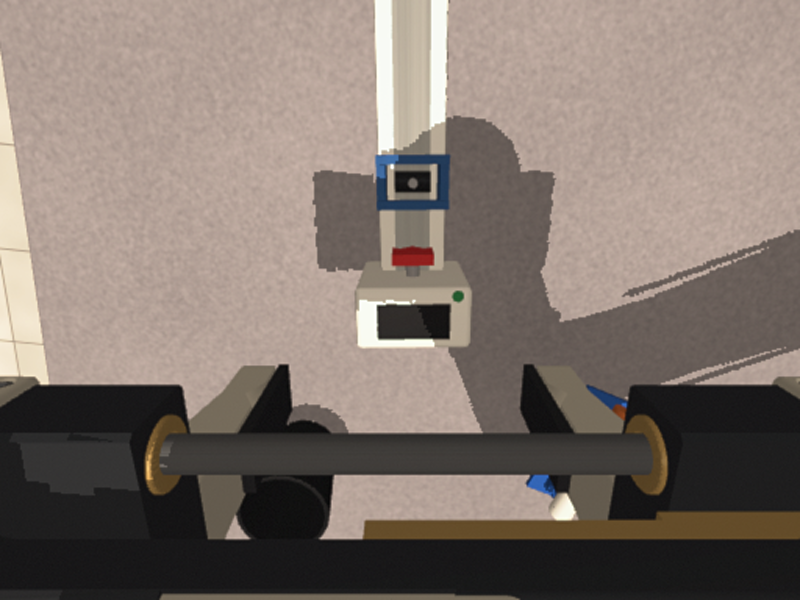

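The reader is seen nearly straight on: outer lips at u=376/447 at the top edge, bridge spanning (376–449, 155–209), red stop at (413,256).

Run:
```python
from h import *
m=np.load("m2.npy",allow_pickle=True).item()
P=lambda u,v,z:onz(m,(u+.5)/1.5625-.5,(v+.5)/1.5625-.5,z)
a=P(411.5,2,.039);b=P(412.5,230,.039);d=b-a
print("groove",a,b,np.degrees(np.arctan2(d[1],d[0])),"w",P(376,2,.039)-P(447,2,.039))
br=[P(*k,.072) for k in((376,155),(449,155),(449,209),(377,209))];print("bridge",np.mean(br,0),br[0]-br[1],br[0]-br[3])
h=[P(*k,.085) for k in((356,301),(470,301),(470,347),(358,347))];print("housing",np.mean(h,0),h[0]-h[1],h[0]-h[3])
print("stop",P(413,248,.062),P(413,265,.062))
```

```text
groove [ 0.64786851 -0.07423189  0.039     ] [0.63090284 0.07204194 0.039     ] 96.61592799227465 w [0.04559571 0.00489139 0.        ]
bridge [0.63525345 0.03601737 0.072     ] [0.04655052 0.00497796 0.        ] [ 0.00361472 -0.0339523   0.        ]
housing [0.62449997 0.12938922 0.085     ] [0.07683842 0.00818661 0.        ] [ 0.00386866 -0.03360502  0.        ]
stop [0.6299013  0.08098198 0.062     ] [0.62853955 0.09315333 0.062     ]
```

apply_moves(
  steps=[
    {"translation":[-0.074,0.065,0],"rotation":[0,0,-0.1]},
    {"translation":[-0.148,0.13,0],"rotation":[0,0,-0.2]},
    {"translation":[-0.222,0.194,0],"rotation":[0,0,-0.3]},
    {"translation":[-0.296,0.258,-0.04],"rotation":[0,0,-0.4]},
    {"translation":[-0.37,0.323,-0.08],"rotation":[0,0,-0.5]},
    {"translation":[-0.444,0.388,-0.14],"rotation":[0,0,-0.6]},
    {"translation":[-0.52,0.452,-0.2],"rotation":[0,0,-0.7]},
    {"translation":[-0.6,0.517,-0.26],"rotation":[0,0,-0.8]},
    {"translation":[-0.67,0.58,-0.32],"rotation":[0,0,-0.8]},
    {"translation":[-0.741,0.646,-0.38],"rotation":[0,0,-0.8]},
  ],
)

```text
t: 3.58
eef_pos: [0.4468, 0.2622, 0.1309]
ee_rot: [3.142, 0.0, -1.883]
force: [0.4, 0.8, 0.3]
width: 0.0876
gripper_force: 0.0
```

Run:
```python
from h import *
s=get_state();print(s['t'],s['eef_pos'],np.degrees(s['ee_rot']),s['force'])
f=grab_frame("top");cv2.imwrite("pics/top3.png",cv2.resize(f[150:300,60:260],(800,600),interpolation=cv2.INTER_CUBIC))
```

```text
3.5833 [0.44677635 0.26220157 0.13093198] [ 1.79996587e+02  5.81998407e-03 -1.07884495e+02] [0.40412064 0.77911046 0.34241577]
```

apply_moves(
  steps=[
    {"translation":[0.006,0.004,-0.06],"rotation":[0,0,0]},
    {"translation":[0.006,0.004,-0.12],"rotation":[0,0,0]},
    {"translation":[0.006,0.004,-0.18],"rotation":[0,0,0]},
    {"translation":[0.006,0.004,-0.24],"rotation":[0,0,0]},
    {"translation":[0.006,0.004,-0.29],"rotation":[0,0,0]},
    {"translation":[0.006,0.004,-0.34],"rotation":[0,0,0]},
    {"translation":[0.006,0.004,-0.37],"rotation":[0,0,0]},
    {"translation":[0.006,0.004,-0.39],"rotation":[0,0,0]},
    {"translation":[0.006,0.004,-0.402],"rotation":[0,0,0]},
    {"translation":[0.006,0.004,-0.402],"rotation":[0,0,0]},
  ],
)

```text
t: 4.47
eef_pos: [0.4493, 0.2627, 0.0308]
ee_rot: [3.141, -0.001, -1.882]
force: [0.2, -0.5, 0.1]
width: 0.0877
gripper_force: 0.0
```

apply_moves(
  steps=[
    {"translation":[0,0,0],"rotation":[0,0,0]},
    {"translation":[0,0,0],"rotation":[0,0,0]},
    {"translation":[0,0,0],"rotation":[0,0,0]},
    {"translation":[0,0,0],"rotation":[0,0,0]},
    {"translation":[0,0,0],"rotation":[0,0,0]},
    {"translation":[0,0,0],"rotation":[0,0,0]},
    {"translation":[0,0,0],"rotation":[0,0,0]},
    {"translation":[0,0,0],"rotation":[0,0,0]},
    {"translation":[0,0,0],"rotation":[0,0,0]},
    {"translation":[0,0,0],"rotation":[0,0,0]},
  ],
  jaw=1,
  newtons=15,
)

```text
t: 5.3
eef_pos: [0.4494, 0.2628, 0.0311]
ee_rot: [3.142, -0.0, -1.882]
force: [-0.6, 0.2, -0.1]
width: 0.0266
gripper_force: 0.0
```

apply_moves(
  steps=[
    {"translation":[0,0,0],"rotation":[0,0,0]},
    {"translation":[0,0,0],"rotation":[0,0,0]},
    {"translation":[0,0,0],"rotation":[0,0,0]},
    {"translation":[0,0,0],"rotation":[0,0,0]},
    {"translation":[0,0,0],"rotation":[0,0,0]},
    {"translation":[0,0,0],"rotation":[0,0,0]},
    {"translation":[0,0,0.02],"rotation":[0,0,0]},
    {"translation":[0,0,0.04],"rotation":[0,0,0]},
    {"translation":[0,0,0.06],"rotation":[0,0,0]},
    {"translation":[0,0,0.08],"rotation":[0,0,0]},
  ],
)

```text
t: 6.13
eef_pos: [0.4496, 0.2629, 0.0518]
ee_rot: [-3.141, 0.0, -1.882]
force: [-0.6, -0.0, -0.8]
width: 0.0214
gripper_force: 15.0
```

apply_moves(
  steps=[
    {"translation":[0,0,0.05],"rotation":[0,0,0]},
    {"translation":[0,0,0.1],"rotation":[0,0,0]},
    {"translation":[0,0,0.15],"rotation":[0,0,0]},
    {"translation":[0,0,0.2],"rotation":[0,0,0]},
    {"translation":[0,0,0.25],"rotation":[0,0,0]},
    {"translation":[0,0,0.3],"rotation":[0,0,0]},
    {"translation":[0,0,0.35],"rotation":[0,0,0]},
    {"translation":[0,0,0.4],"rotation":[0,0,0]},
    {"translation":[0,0,0.43],"rotation":[0,0,0]},
    {"translation":[0,0,0.44],"rotation":[0,0,0]},
  ],
)

```text
t: 6.97
eef_pos: [0.45, 0.2633, 0.1627]
ee_rot: [-3.14, 0.002, -1.882]
force: [0.2, -0.0, 0.2]
width: 0.0213
gripper_force: 15.0
```

Run:
```python
from h import *
s=get_state();print(s['t'],s['eef_pos'],np.degrees(s['ee_rot']),s['force'],s['moment'],s['width'])
a=grab_frame("side");m=camera_model("side");u,v=map(int,proj(m,s['eef_pos']));print(u,v)
a=cv2.resize(a[v-50:v+50,u-65:u+65],(780,600),interpolation=cv2.INTER_CUBIC)
cv2.imwrite("pics/grip.png",a)
```

```text
6.9667 [0.449953   0.26326394 0.16274391] [-1.79935033e+02  1.32517951e-01 -1.07856884e+02] [ 0.17399424 -0.01333296  0.21532346] [ 0.06455136  0.05199768 -0.00693494] 0.021334462139915068
257 212
```

View pics/grip.png

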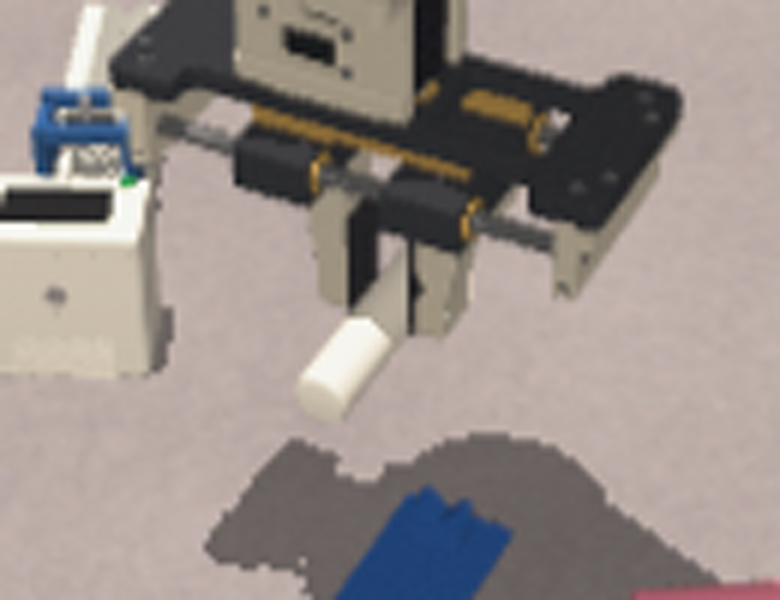

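The side crop shows the white tube held level, with its base forward at about (325,400). Now carrying it to the groove.

apply_moves(
  steps=[
    {"translation":[0.04,-0.06,0],"rotation":[0,0,0.1]},
    {"translation":[0.08,-0.13,0],"rotation":[0,0,0.2]},
    {"translation":[0.13,-0.21,0],"rotation":[0,0,0.3]},
    {"translation":[0.18,-0.3,0],"rotation":[0,0,0.4]},
    {"translation":[0.24,-0.39,0],"rotation":[0,0,0.5]},
    {"translation":[0.3,-0.49,0],"rotation":[0,0,0.6]},
    {"translation":[0.36,-0.59,0],"rotation":[0,0,0.7]},
    {"translation":[0.42,-0.69,0],"rotation":[0,0,0.8]},
    {"translation":[0.48,-0.79,0],"rotation":[0,0,0.81]},
    {"translation":[0.54,-0.88,0],"rotation":[0,0,0.813]},
  ],
)

```text
t: 7.85
eef_pos: [0.5844, 0.0411, 0.1601]
ee_rot: [3.14, -0.0, -1.457]
force: [0.9, 1.1, -1.2]
width: 0.0215
gripper_force: 15.0
```

apply_moves(
  steps=[
    {"translation":[0.06,-0.09,0],"rotation":[0,0,0]},
    {"translation":[0.12,-0.18,0],"rotation":[0,0,0]},
    {"translation":[0.17,-0.26,0],"rotation":[0,0,0]},
    {"translation":[0.2,-0.32,0],"rotation":[0,0,0]},
    {"translation":[0.22,-0.36,0],"rotation":[0,0,0]},
    {"translation":[0.24,-0.383,0],"rotation":[0,0,0]},
    {"translation":[0.24,-0.383,-0.06],"rotation":[0,0,0]},
    {"translation":[0.24,-0.383,-0.12],"rotation":[0,0,0]},
    {"translation":[0.24,-0.383,-0.18],"rotation":[0,0,0]},
    {"translation":[0.24,-0.383,-0.22],"rotation":[0,0,0]},
  ],
)

```text
t: 8.68
eef_pos: [0.6435, -0.0524, 0.1043]
ee_rot: [3.14, 0.0, -1.457]
force: [0.4, -1.2, -0.4]
width: 0.0214
gripper_force: 15.0
```

Run:
```python
from h import *
s=get_state();print(s['t'],s['eef_pos'],np.degrees(s['ee_rot']),s['force'],s['width'])
m=camera_model("wrist");np.save("m3.npy",m,allow_pickle=True)
f=grab_frame("wrist");cv2.imwrite("pics/w3raw.png",f)
cv2.imwrite("pics/w3.png",cv2.resize(f[100:320,130:390],None,fx=2.7,fy=2.7,interpolation=cv2.INTER_CUBIC))
u=np.array([np.cos(np.radians(96.55)),np.sin(np.radians(96.55)),0])
p=np.array([.6513,-.107,.039])
for st in(0,.05,.12):print((np.array(proj(m,p+u*st))-[130,100])*2.7)
```

```text
8.6833 [ 0.64348186 -0.05239691  0.10431464] [ 1.79895149e+02  1.57951515e-02 -8.34517884e+01] [ 0.3575599  -1.2062264  -0.39919932] 0.021432448915088217
[342.34249642 103.13475687]
[342.94818838 273.76124908]
[343.67377674 478.1631639 ]
```

View pics/w3.png

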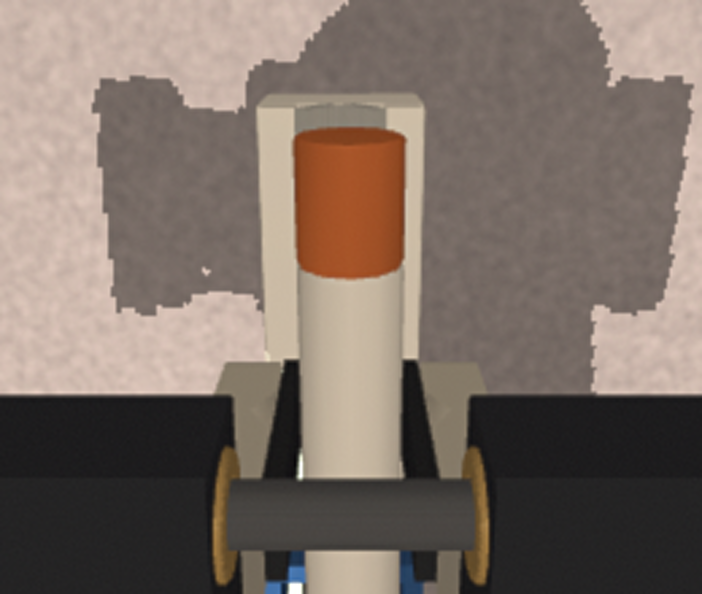

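The wrist view shows the tube axis at u≈350 and the groove centre at u≈341. That is about 2.2 mm to move towards +x, and the yaw is aligned. Mouth at v≈105, cap end at v≈135.

apply_moves(
  steps=[
    {"translation":[0.01,-0.012,-0.03],"rotation":[0,0,0]},
    {"translation":[0.01,-0.012,-0.07],"rotation":[0,0,0]},
    {"translation":[0.01,-0.012,-0.11],"rotation":[0,0,0]},
    {"translation":[0.01,-0.012,-0.15],"rotation":[0,0,0]},
    {"translation":[0.01,-0.012,-0.18],"rotation":[0,0,0]},
    {"translation":[0.01,-0.012,-0.2],"rotation":[0,0,0]},
    {"translation":[0.01,-0.012,-0.21],"rotation":[0,0,0]},
    {"translation":[0.01,-0.012,-0.22],"rotation":[0,0,0]},
    {"translation":[0.01,-0.012,-0.228],"rotation":[0,0,0]},
    {"translation":[0.01,-0.012,-0.228],"rotation":[0,0,0]},
  ],
)

```text
t: 9.57
eef_pos: [0.6469, -0.0559, 0.0489]
ee_rot: [-3.142, 0.0, -1.457]
force: [0.7, 0.6, 0.2]
width: 0.0215
gripper_force: 15.0
```

apply_moves(
  steps=[
    {"translation":[0,0,-0.002],"rotation":[0,0,0]},
    {"translation":[0,0,-0.004],"rotation":[0,0,0]},
    {"translation":[0,0,-0.006],"rotation":[0,0,0]},
    {"translation":[0,0,-0.008],"rotation":[0,0,0]},
    {"translation":[0,0,-0.01],"rotation":[0,0,0]},
    {"translation":[0,0,-0.011],"rotation":[0,0,0]},
    {"translation":[0,0,-0.012],"rotation":[0,0,0]},
    {"translation":[0,0,-0.012],"rotation":[0,0,0]},
    {"translation":[0,0,-0.012],"rotation":[0,0,0]},
    {"translation":[0,0,-0.012],"rotation":[0,0,0]},
  ],
)

```text
t: 10.4
eef_pos: [0.6469, -0.0559, 0.0461]
ee_rot: [-3.142, -0.0, -1.457]
force: [1.0, 0.7, -0.5]
width: 0.0212
gripper_force: 15.0
```

apply_moves(
  steps=[
    {"translation":[-0.003,0,-0.002],"rotation":[0,0,0]},
    {"translation":[-0.003,0,-0.004],"rotation":[0,0,0]},
    {"translation":[-0.003,0,-0.006],"rotation":[0,0,0]},
    {"translation":[-0.003,0,-0.008],"rotation":[0,0,0]},
    {"translation":[-0.003,0,-0.01],"rotation":[0,0,0]},
    {"translation":[-0.003,0,-0.011],"rotation":[0,0,0]},
    {"translation":[-0.003,0,-0.012],"rotation":[0,0,0]},
    {"translation":[-0.003,0,-0.013],"rotation":[0,0,0]},
    {"translation":[-0.003,0,-0.014],"rotation":[0,0,0]},
    {"translation":[-0.003,0,-0.014],"rotation":[0,0,0]},
  ],
)

```text
t: 11.23
eef_pos: [0.6462, -0.0559, 0.0426]
ee_rot: [-3.141, -0.0, -1.457]
force: [0.3, -0.1, 0.1]
width: 0.0217
gripper_force: 15.0
```

apply_moves(
  steps=[
    {"translation":[0,0,-0.001],"rotation":[0,0,0]},
    {"translation":[0,0,-0.002],"rotation":[0,0,0]},
    {"translation":[0,0,-0.003],"rotation":[0,0,0]},
    {"translation":[0,0,-0.004],"rotation":[0,0,0]},
    {"translation":[0,0,-0.005],"rotation":[0,0,0]},
    {"translation":[0,0,-0.005],"rotation":[0,0,0]},
    {"translation":[0,0,-0.005],"rotation":[0,0,0]},
    {"translation":[0,0,-0.005],"rotation":[0,0,0]},
    {"translation":[0,0,-0.005],"rotation":[0,0,0]},
    {"translation":[0,0,-0.005],"rotation":[0,0,0]},
  ],
)

```text
t: 12.07
eef_pos: [0.6467, -0.0558, 0.042]
ee_rot: [-3.14, -0.0, -1.457]
force: [-0.3, 0.9, 4.8]
width: 0.0217
gripper_force: 15.0
```

Contact (4.8 N up) at the expected height, so the tube is seated. Releasing and rising.

apply_moves(
  steps=[
    {"translation":[0,0,0],"rotation":[0,0,0]},
    {"translation":[0,0,0],"rotation":[0,0,0]},
    {"translation":[0,0,0],"rotation":[0,0,0]},
    {"translation":[0,0,0],"rotation":[0,0,0]},
    {"translation":[0,0,0],"rotation":[0,0,0]},
    {"translation":[0,0,0.01],"rotation":[0,0,0]},
    {"translation":[0,0,0.04],"rotation":[0,0,0]},
    {"translation":[0,0,0.1],"rotation":[0,0,0]},
    {"translation":[0,0,0.16],"rotation":[0,0,0]},
    {"translation":[0,0,0.2],"rotation":[0,0,0]},
  ],
  jaw=-0.1,
)

```text
t: 12.9
eef_pos: [0.6469, -0.0559, 0.0934]
ee_rot: [-3.14, -0.0, -1.456]
force: [-0.2, -0.7, 0.4]
width: 0.0485
gripper_force: 0.0
```

Run:
```python
from h import *
s=get_state();print(s['t'],s['eef_pos'],np.degrees(s['ee_rot']),s['force'],s['width'])
m=camera_model("wrist")
f=grab_frame("wrist")
cv2.imwrite("pics/w4.png",cv2.resize(f[100:320,130:390],None,fx=2.7,fy=2.7,interpolation=cv2.INTER_CUBIC))
u=np.array([np.cos(np.radians(96.55)),np.sin(np.radians(96.55)),0])
p=np.array([.6513,-.107,.045])
for st in(-.008,-0.003,.017,.022,.06):print(st,(np.array(proj(m,p+u*st+[0,0,.011]))-[130,100])*2.7)
```

```text
12.9 [ 0.64687593 -0.0559185   0.09339912] [-1.79896539e+02 -1.30627747e-02 -8.34482218e+01] [-0.21340073 -0.69777021  0.35267561] 0.048492956729027994
-0.008 [354.46860235 101.15826487]
-0.003 [354.44361047 121.8871299 ]
0.017 [354.34749767 201.60537359]
0.022 [354.3243889  220.77233271]
0.06 [354.1596859  357.38091432]
```

View pics/w4.png

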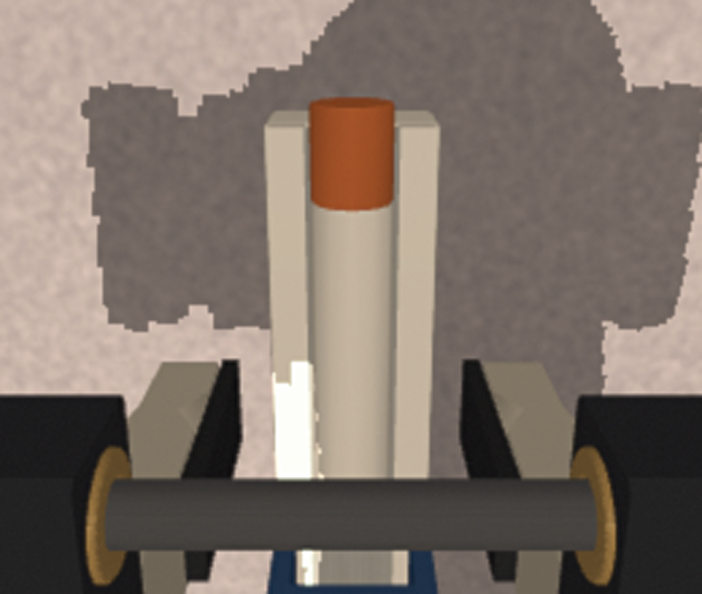

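The tube lies in the groove, cap outwards (cap end at v≈103, about 7 mm outside the mouth). Now I'll shut the fingers and go behind the cap.

apply_moves(
  steps=[
    {"translation":[0.003,-0.03,0],"rotation":[0,0,0]},
    {"translation":[0.006,-0.07,0],"rotation":[0,0,0]},
    {"translation":[0.01,-0.12,0],"rotation":[0,0,0]},
    {"translation":[0.015,-0.17,0],"rotation":[0,0,0]},
    {"translation":[0.02,-0.22,0],"rotation":[0,0,0]},
    {"translation":[0.025,-0.26,0],"rotation":[0,0,0]},
    {"translation":[0.03,-0.29,0],"rotation":[0,0,0]},
    {"translation":[0.03,-0.31,0],"rotation":[0,0,0]},
    {"translation":[0.03,-0.32,0],"rotation":[0,0,0]},
    {"translation":[0.03,-0.32,0],"rotation":[0,0,0]},
  ],
  jaw=1,
)

```text
t: 13.78
eef_pos: [0.6535, -0.1365, 0.0912]
ee_rot: [3.141, 0.0, -1.457]
force: [-0.7, -0.3, -0.8]
width: 0.0007
gripper_force: 0.0
```

apply_moves(
  steps=[
    {"translation":[0,0,-0.02],"rotation":[0,0,0]},
    {"translation":[0,0,-0.05],"rotation":[0,0,0]},
    {"translation":[0,0,-0.08],"rotation":[0,0,0]},
    {"translation":[0,0,-0.11],"rotation":[0,0,0]},
    {"translation":[0,0,-0.14],"rotation":[0,0,0]},
    {"translation":[0,0,-0.17],"rotation":[0,0,0]},
    {"translation":[0,0,-0.19],"rotation":[0,0,0]},
    {"translation":[0,0,-0.2],"rotation":[0,0,0]},
    {"translation":[0,0,-0.2],"rotation":[0,0,0]},
    {"translation":[0,0,-0.2],"rotation":[0,0,0]},
  ],
)

```text
t: 14.62
eef_pos: [0.6537, -0.136, 0.0413]
ee_rot: [3.142, -0.0, -1.457]
force: [-0.4, 0.6, 0.3]
width: 0.0003
gripper_force: 0.0
```

Run:
```python
from h import *
s=get_state();print(s['t'],s['eef_pos'],np.degrees(s['ee_rot']),s['force'],s['width'])
```

```text
14.6167 [ 0.6537351  -0.13597077  0.04128629] [ 1.79996249e+02 -6.64030565e-03 -8.34618135e+01] [-0.43606925  0.64820205  0.30036425] 0.0002648571443924528
```

apply_moves(
  steps=[
    {"translation":[0.004,0.012,0.006],"rotation":[0,0,0]},
    {"translation":[0.003,0.024,0.006],"rotation":[0,0,0]},
    {"translation":[0.002,0.036,0.006],"rotation":[0,0,0]},
    {"translation":[0,0.048,0.006],"rotation":[0,0,0]},
    {"translation":[-0.001,0.06,0.006],"rotation":[0,0,0]},
    {"translation":[-0.003,0.072,0.006],"rotation":[0,0,0]},
    {"translation":[-0.004,0.084,0.006],"rotation":[0,0,0]},
    {"translation":[-0.005,0.096,0.006],"rotation":[0,0,0]},
    {"translation":[-0.007,0.108,0.006],"rotation":[0,0,0]},
    {"translation":[-0.008,0.12,0.006],"rotation":[0,0,0]},
  ],
)

```text
t: 15.45
eef_pos: [0.6516, -0.1056, 0.0428]
ee_rot: [3.142, -0.0, -1.457]
force: [-0.7, -1.6, -0.6]
width: 0.0005
gripper_force: 0.2
```

Run:
```python
from h import *
s=get_state();print(s['t'],s['eef_pos'],np.degrees(s['ee_rot']),s['force'],s['width'])
m=camera_model("wrist")
f=grab_frame("wrist");a=cv2.resize(f[130:320,130:390],None,fx=3,fy=3,interpolation=cv2.INTER_CUBIC)
cv2.imwrite("pics/w5.png",a)
```

```text
15.45 [ 0.65157615 -0.10559781  0.04280635] [ 1.79999108e+02 -1.11047699e-03 -8.34625055e+01] [-0.67752099 -1.64419256 -0.60047602] 0.0005283596780604391
```

View pics/w5.png

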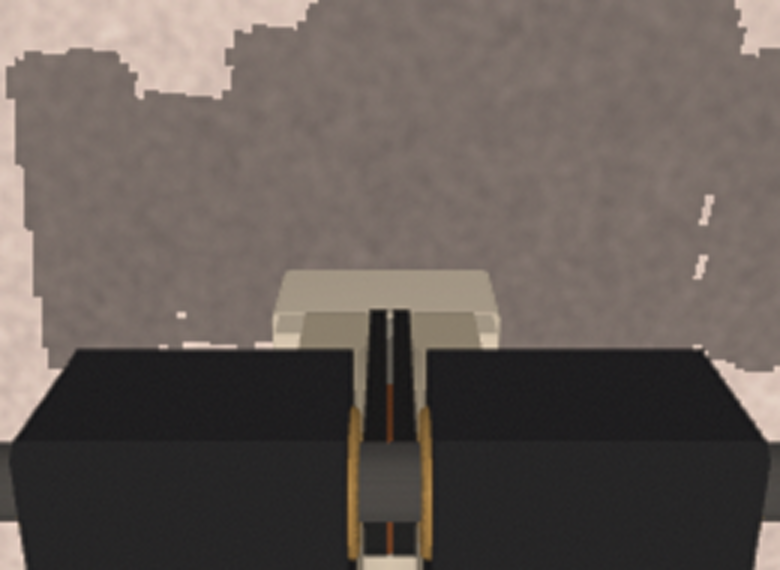

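Picture: the orange cap shows ahead through the finger gap (390,400), so the fingers are pushing it centrally.

apply_moves(
  steps=[
    {"translation":[-0.001,0.008,0],"rotation":[0,0,0]},
    {"translation":[-0.002,0.016,0],"rotation":[0,0,0]},
    {"translation":[-0.003,0.024,0],"rotation":[0,0,0]},
    {"translation":[-0.004,0.032,0],"rotation":[0,0,0]},
    {"translation":[-0.005,0.04,0],"rotation":[0,0,0]},
    {"translation":[-0.006,0.048,0],"rotation":[0,0,0]},
    {"translation":[-0.007,0.056,0],"rotation":[0,0,0]},
    {"translation":[-0.008,0.064,0],"rotation":[0,0,0]},
    {"translation":[-0.009,0.072,0],"rotation":[0,0,0]},
    {"translation":[-0.01,0.08,0],"rotation":[0,0,0]},
  ],
)

```text
t: 16.33
eef_pos: [0.6492, -0.0858, 0.0429]
ee_rot: [-3.141, -0.0, -1.457]
force: [0.5, -3.6, 0.8]
width: 0.0004
gripper_force: 1.9
```

apply_moves(
  steps=[
    {"translation":[-0.001,0.008,0],"rotation":[0,0,0]},
    {"translation":[-0.002,0.016,0],"rotation":[0,0,0]},
    {"translation":[-0.003,0.024,0],"rotation":[0,0,0]},
    {"translation":[-0.004,0.032,0],"rotation":[0,0,0]},
    {"translation":[-0.005,0.036,0],"rotation":[0,0,0]},
    {"translation":[-0.005,0.04,0],"rotation":[0,0,0]},
    {"translation":[-0.006,0.044,0],"rotation":[0,0,0]},
    {"translation":[-0.006,0.048,0],"rotation":[0,0,0]},
    {"translation":[-0.007,0.052,0],"rotation":[0,0,0]},
    {"translation":[-0.007,0.056,0],"rotation":[0,0,0]},
  ],
)

```text
t: 17.17
eef_pos: [0.6475, -0.0719, 0.0429]
ee_rot: [-3.141, -0.0, -1.457]
force: [1.3, -3.5, 0.6]
width: 0.0008
gripper_force: 2.0
```

apply_moves(
  steps=[
    {"translation":[0,0.003,0],"rotation":[0,0,0]},
    {"translation":[-0.001,0.006,0],"rotation":[0,0,0]},
    {"translation":[-0.001,0.009,0],"rotation":[0,0,0]},
    {"translation":[-0.001,0.012,0],"rotation":[0,0,0]},
    {"translation":[-0.002,0.014,0],"rotation":[0,0,0]},
    {"translation":[-0.002,0.016,0],"rotation":[0,0,0]},
    {"translation":[-0.002,0.018,0],"rotation":[0,0,0]},
    {"translation":[-0.002,0.02,0],"rotation":[0,0,0]},
    {"translation":[-0.003,0.022,0],"rotation":[0,0,0]},
    {"translation":[-0.003,0.024,0],"rotation":[0,0,0]},
  ],
)

```text
t: 18.0
eef_pos: [0.6467, -0.0659, 0.0429]
ee_rot: [-3.141, -0.0, -1.457]
force: [2.3, -4.0, 2.5]
width: 0.0003
gripper_force: 2.2
```

apply_moves(
  steps=[
    {"translation":[0,0.001,0],"rotation":[0,0,0]},
    {"translation":[0,0.002,0],"rotation":[0,0,0]},
    {"translation":[0,0.003,0],"rotation":[0,0,0]},
    {"translation":[0,0.004,0],"rotation":[0,0,0]},
    {"translation":[-0.001,0.005,0],"rotation":[0,0,0]},
    {"translation":[-0.001,0.006,0],"rotation":[0,0,0]},
    {"translation":[-0.001,0.007,0],"rotation":[0,0,0]},
    {"translation":[-0.001,0.008,0],"rotation":[0,0,0]},
    {"translation":[-0.001,0.009,0],"rotation":[0,0,0]},
    {"translation":[-0.001,0.01,0],"rotation":[0,0,0]},
  ],
)

```text
t: 18.83
eef_pos: [0.6465, -0.0634, 0.0428]
ee_rot: [-3.141, -0.0, -1.457]
force: [3.3, -3.9, 1.2]
width: 0.0005
gripper_force: 2.3
```

apply_moves(
  steps=[
    {"translation":[0,0.001,0],"rotation":[0,0,0]},
    {"translation":[0,0.002,0],"rotation":[0,0,0]},
    {"translation":[0,0.003,0],"rotation":[0,0,0]},
    {"translation":[0,0.004,0],"rotation":[0,0,0]},
    {"translation":[0,0.005,0],"rotation":[0,0,0]},
    {"translation":[0,0.006,0],"rotation":[0,0,0]},
    {"translation":[0,0.007,0],"rotation":[0,0,0]},
    {"translation":[0,0.008,0],"rotation":[0,0,0]},
    {"translation":[0,0.009,0],"rotation":[0,0,0]},
    {"translation":[0,0.01,0],"rotation":[0,0,0]},
  ],
)

```text
t: 19.67
eef_pos: [0.6463, -0.0609, 0.0428]
ee_rot: [3.141, 0.0, -1.457]
force: [2.0, -4.9, 1.2]
width: 0.0006
gripper_force: 2.2
```

apply_moves(
  steps=[
    {"translation":[0,0.001,0],"rotation":[0,0,0]},
    {"translation":[0,0.002,0],"rotation":[0,0,0]},
    {"translation":[0,0.003,0],"rotation":[0,0,0]},
    {"translation":[0,0.004,0],"rotation":[0,0,0]},
    {"translation":[0,0.005,0],"rotation":[0,0,0]},
    {"translation":[-0.001,0.006,0],"rotation":[0,0,0]},
    {"translation":[-0.001,0.007,0],"rotation":[0,0,0]},
    {"translation":[-0.001,0.008,0],"rotation":[0,0,0]},
    {"translation":[-0.001,0.008,0],"rotation":[0,0,0]},
    {"translation":[-0.001,0.008,0],"rotation":[0,0,0]},
  ],
)

```text
t: 20.5
eef_pos: [0.6461, -0.0588, 0.0428]
ee_rot: [3.141, 0.0, -1.457]
force: [0.8, -3.4, 1.6]
width: 0.0005
gripper_force: 1.8
```

apply_moves(
  steps=[
    {"translation":[0,0.001,0],"rotation":[0,0,0]},
    {"translation":[0,0.002,0],"rotation":[0,0,0]},
    {"translation":[0,0.003,0],"rotation":[0,0,0]},
    {"translation":[0,0.004,0],"rotation":[0,0,0]},
    {"translation":[0,0.005,0],"rotation":[0,0,0]},
    {"translation":[-0.001,0.006,0],"rotation":[0,0,0]},
    {"translation":[-0.001,0.006,0],"rotation":[0,0,0]},
    {"translation":[-0.001,0.006,0],"rotation":[0,0,0]},
    {"translation":[-0.001,0.006,0],"rotation":[0,0,0]},
    {"translation":[-0.001,0.006,0],"rotation":[0,0,0]},
  ],
)

```text
t: 21.33
eef_pos: [0.6459, -0.0573, 0.0428]
ee_rot: [-3.142, 0.0, -1.457]
force: [1.9, -3.3, 0.6]
width: 0.0001
gripper_force: 1.6
```

apply_moves(
  steps=[
    {"translation":[0,0.001,0],"rotation":[0,0,0]},
    {"translation":[0,0.002,0],"rotation":[0,0,0]},
    {"translation":[0,0.003,0],"rotation":[0,0,0]},
    {"translation":[0,0.004,0],"rotation":[0,0,0]},
    {"translation":[0,0.005,0],"rotation":[0,0,0]},
    {"translation":[-0.001,0.006,0],"rotation":[0,0,0]},
    {"translation":[-0.001,0.006,0],"rotation":[0,0,0]},
    {"translation":[-0.001,0.006,0],"rotation":[0,0,0]},
    {"translation":[-0.001,0.006,0],"rotation":[0,0,0]},
    {"translation":[-0.001,0.006,0],"rotation":[0,0,0]},
  ],
)

```text
t: 22.17
eef_pos: [0.6457, -0.0558, 0.0428]
ee_rot: [-3.142, 0.0, -1.457]
force: [1.8, -2.5, 1.0]
width: 0.0007
gripper_force: 1.6
```

apply_moves(
  steps=[
    {"translation":[0,0.001,0],"rotation":[0,0,0]},
    {"translation":[0,0.002,0],"rotation":[0,0,0]},
    {"translation":[0,0.003,0],"rotation":[0,0,0]},
    {"translation":[0,0.004,0],"rotation":[0,0,0]},
    {"translation":[0,0.005,0],"rotation":[0,0,0]},
    {"translation":[0,0.005,0],"rotation":[0,0,0]},
    {"translation":[0,0.005,0],"rotation":[0,0,0]},
    {"translation":[0,0.005,0],"rotation":[0,0,0]},
    {"translation":[0,0.005,0],"rotation":[0,0,0]},
    {"translation":[0,0.005,0],"rotation":[0,0,0]},
  ],
)

```text
t: 23.0
eef_pos: [0.6456, -0.0546, 0.0428]
ee_rot: [3.142, 0.0, -1.457]
force: [0.8, -2.5, -0.4]
width: 0.0005
gripper_force: 1.4
```

apply_moves(
  steps=[
    {"translation":[0,0.001,0],"rotation":[0,0,0]},
    {"translation":[0,0.002,0],"rotation":[0,0,0]},
    {"translation":[-0.001,0.003,0],"rotation":[0,0,0]},
    {"translation":[-0.001,0.004,0],"rotation":[0,0,0]},
    {"translation":[-0.001,0.004,0],"rotation":[0,0,0]},
    {"translation":[-0.001,0.004,0],"rotation":[0,0,0]},
    {"translation":[-0.001,0.004,0],"rotation":[0,0,0]},
    {"translation":[-0.001,0.004,0],"rotation":[0,0,0]},
    {"translation":[-0.001,0.004,0],"rotation":[0,0,0]},
    {"translation":[-0.001,0.004,0],"rotation":[0,0,0]},
  ],
)

```text
t: 23.83
eef_pos: [0.6454, -0.0536, 0.0428]
ee_rot: [-3.142, 0.0, -1.457]
force: [1.6, -3.4, 0.0]
width: 0.0005
gripper_force: 1.6
```

apply_moves(
  steps=[
    {"translation":[0,0.001,0],"rotation":[0,0,0]},
    {"translation":[0,0.002,0],"rotation":[0,0,0]},
    {"translation":[0,0.003,0],"rotation":[0,0,0]},
    {"translation":[0,0.004,0],"rotation":[0,0,0]},
    {"translation":[0,0.004,0],"rotation":[0,0,0]},
    {"translation":[0,0.004,0],"rotation":[0,0,0]},
    {"translation":[0,0.004,0],"rotation":[0,0,0]},
    {"translation":[0,0.004,0],"rotation":[0,0,0]},
    {"translation":[0,0.004,0],"rotation":[0,0,0]},
    {"translation":[0,0.004,0],"rotation":[0,0,0]},
  ],
)

```text
t: 24.67
eef_pos: [0.6453, -0.0526, 0.0428]
ee_rot: [3.142, 0.0, -1.457]
force: [1.4, -3.8, 0.5]
width: 0.0007
gripper_force: 1.5
```

apply_moves(
  steps=[
    {"translation":[0,0.001,0],"rotation":[0,0,0]},
    {"translation":[0,0.002,0],"rotation":[0,0,0]},
    {"translation":[-0.001,0.003,0],"rotation":[0,0,0]},
    {"translation":[-0.001,0.004,0],"rotation":[0,0,0]},
    {"translation":[-0.001,0.004,0],"rotation":[0,0,0]},
    {"translation":[-0.001,0.004,0],"rotation":[0,0,0]},
    {"translation":[-0.001,0.004,0],"rotation":[0,0,0]},
    {"translation":[-0.001,0.004,0],"rotation":[0,0,0]},
    {"translation":[-0.001,0.004,0],"rotation":[0,0,0]},
    {"translation":[-0.001,0.004,0],"rotation":[0,0,0]},
  ],
)

```text
t: 25.5
eef_pos: [0.6452, -0.0516, 0.0428]
ee_rot: [-3.142, 0.0, -1.457]
force: [0.6, -3.6, 0.6]
width: 0.0003
gripper_force: 1.5
```

apply_moves(
  steps=[
    {"translation":[0,0.001,0],"rotation":[0,0,0]},
    {"translation":[0,0.002,0],"rotation":[0,0,0]},
    {"translation":[0,0.003,0],"rotation":[0,0,0]},
    {"translation":[0,0.004,0],"rotation":[0,0,0]},
    {"translation":[0,0.004,0],"rotation":[0,0,0]},
    {"translation":[0,0.004,0],"rotation":[0,0,0]},
    {"translation":[0,0.004,0],"rotation":[0,0,0]},
    {"translation":[0,0.004,0],"rotation":[0,0,0]},
    {"translation":[0,0.004,0],"rotation":[0,0,0]},
    {"translation":[0,0.004,0],"rotation":[0,0,0]},
  ],
)

```text
t: 26.33
eef_pos: [0.6451, -0.0507, 0.0428]
ee_rot: [3.142, 0.0, -1.457]
force: [2.1, -3.3, -0.9]
width: 0.0008
gripper_force: 1.6
```

apply_moves(
  steps=[
    {"translation":[0,0.001,0],"rotation":[0,0,0]},
    {"translation":[0,0.002,0],"rotation":[0,0,0]},
    {"translation":[0,0.003,0],"rotation":[0,0,0]},
    {"translation":[0,0.004,0],"rotation":[0,0,0]},
    {"translation":[0,0.004,0],"rotation":[0,0,0]},
    {"translation":[0,0.004,0],"rotation":[0,0,0]},
    {"translation":[0,0.004,0],"rotation":[0,0,0]},
    {"translation":[0,0.004,0],"rotation":[0,0,0]},
    {"translation":[0,0.004,0],"rotation":[0,0,0]},
    {"translation":[0,0.004,0],"rotation":[0,0,0]},
  ],
)

```text
t: 27.17
eef_pos: [0.6451, -0.0496, 0.0428]
ee_rot: [3.141, 0.0, -1.457]
force: [0.4, -2.2, -0.7]
width: 0.0007
gripper_force: 1.5
```

apply_moves(
  steps=[
    {"translation":[0,0.001,0],"rotation":[0,0,0]},
    {"translation":[0,0.002,0],"rotation":[0,0,0]},
    {"translation":[-0.001,0.003,0],"rotation":[0,0,0]},
    {"translation":[-0.001,0.004,0],"rotation":[0,0,0]},
    {"translation":[-0.001,0.004,0],"rotation":[0,0,0]},
    {"translation":[-0.001,0.004,0],"rotation":[0,0,0]},
    {"translation":[-0.001,0.004,0],"rotation":[0,0,0]},
    {"translation":[-0.001,0.004,0],"rotation":[0,0,0]},
    {"translation":[-0.001,0.004,0],"rotation":[0,0,0]},
    {"translation":[-0.001,0.004,0],"rotation":[0,0,0]},
  ],
)

```text
t: 28.0
eef_pos: [0.6449, -0.0486, 0.0428]
ee_rot: [-3.142, 0.0, -1.457]
force: [1.5, -2.4, -0.7]
width: 0.0004
gripper_force: 1.2
```

apply_moves(
  steps=[
    {"translation":[0,0.001,0],"rotation":[0,0,0]},
    {"translation":[0,0.002,0],"rotation":[0,0,0]},
    {"translation":[0,0.003,0],"rotation":[0,0,0]},
    {"translation":[0,0.004,0],"rotation":[0,0,0]},
    {"translation":[0,0.004,0],"rotation":[0,0,0]},
    {"translation":[0,0.004,0],"rotation":[0,0,0]},
    {"translation":[0,0.004,0],"rotation":[0,0,0]},
    {"translation":[0,0.004,0],"rotation":[0,0,0]},
    {"translation":[0,0.004,0],"rotation":[0,0,0]},
    {"translation":[0,0.004,0],"rotation":[0,0,0]},
  ],
)

```text
t: 28.83
eef_pos: [0.6448, -0.0477, 0.0428]
ee_rot: [3.141, 0.0, -1.457]
force: [0.1, -3.1, -0.5]
width: 0.0006
gripper_force: 1.5
```

apply_moves(
  steps=[
    {"translation":[0,0.001,0],"rotation":[0,0,0]},
    {"translation":[0,0.002,0],"rotation":[0,0,0]},
    {"translation":[-0.001,0.003,0],"rotation":[0,0,0]},
    {"translation":[-0.001,0.004,0],"rotation":[0,0,0]},
    {"translation":[-0.001,0.004,0],"rotation":[0,0,0]},
    {"translation":[-0.001,0.004,0],"rotation":[0,0,0]},
    {"translation":[-0.001,0.004,0],"rotation":[0,0,0]},
    {"translation":[-0.001,0.004,0],"rotation":[0,0,0]},
    {"translation":[-0.001,0.004,0],"rotation":[0,0,0]},
    {"translation":[-0.001,0.004,0],"rotation":[0,0,0]},
  ],
)

```text
t: 29.67
eef_pos: [0.6446, -0.0466, 0.0428]
ee_rot: [-3.142, 0.0, -1.457]
force: [0.6, -2.0, -0.8]
width: 0.0006
gripper_force: 1.0
```

apply_moves(
  steps=[
    {"translation":[0,0.001,0],"rotation":[0,0,0]},
    {"translation":[0,0.002,0],"rotation":[0,0,0]},
    {"translation":[0,0.003,0],"rotation":[0,0,0]},
    {"translation":[0,0.004,0],"rotation":[0,0,0]},
    {"translation":[0,0.004,0],"rotation":[0,0,0]},
    {"translation":[0,0.004,0],"rotation":[0,0,0]},
    {"translation":[0,0.004,0],"rotation":[0,0,0]},
    {"translation":[0,0.004,0],"rotation":[0,0,0]},
    {"translation":[0,0.004,0],"rotation":[0,0,0]},
    {"translation":[0,0.004,0],"rotation":[0,0,0]},
  ],
)

```text
t: 30.5
eef_pos: [0.6446, -0.0456, 0.0428]
ee_rot: [3.142, 0.0, -1.457]
force: [0.3, -1.8, 0.2]
width: 0.0002
gripper_force: 1.3
```

apply_moves(
  steps=[
    {"translation":[0,0.001,0],"rotation":[0,0,0]},
    {"translation":[0,0.002,0],"rotation":[0,0,0]},
    {"translation":[0,0.003,0],"rotation":[0,0,0]},
    {"translation":[0,0.004,0],"rotation":[0,0,0]},
    {"translation":[0,0.004,0],"rotation":[0,0,0]},
    {"translation":[0,0.004,0],"rotation":[0,0,0]},
    {"translation":[0,0.004,0],"rotation":[0,0,0]},
    {"translation":[0,0.004,0],"rotation":[0,0,0]},
    {"translation":[0,0.004,0],"rotation":[0,0,0]},
    {"translation":[0,0.004,0],"rotation":[0,0,0]},
  ],
)

```text
t: 31.33
eef_pos: [0.6445, -0.0455, 0.0428]
ee_rot: [3.141, -0.001, -1.457]
force: [1.2, -6.5, -0.8]
width: 0.0004
gripper_force: 3.5
```

The TCP has stalled at y=-0.0455 and the force rose from about 2 N to 6.5 N, so the stop is felt at roughly 4 N. Backing off along the groove, then up.

apply_moves(
  steps=[
    {"translation":[0,-0.01,0],"rotation":[0,0,0]},
    {"translation":[0.002,-0.02,0],"rotation":[0,0,0]},
    {"translation":[0.005,-0.04,0],"rotation":[0,0,0]},
    {"translation":[0.007,-0.06,0.02],"rotation":[0,0,0]},
    {"translation":[0.009,-0.08,0.06],"rotation":[0,0,0]},
    {"translation":[0.012,-0.1,0.12],"rotation":[0,0,0]},
    {"translation":[0.012,-0.1,0.2],"rotation":[0,0,0]},
    {"translation":[0.012,-0.1,0.3],"rotation":[0,0,0]},
    {"translation":[0.012,-0.1,0.4],"rotation":[0,0,0]},
    {"translation":[0.012,-0.1,0.5],"rotation":[0,0,0]},
  ],
)

```text
t: 32.17
eef_pos: [0.6477, -0.0701, 0.1701]
ee_rot: [-3.141, 0.0, -1.457]
force: [0.4, -0.1, 0.0]
width: 0.0003
gripper_force: 0.0
```

apply_moves(
  steps=[
    {"translation":[-0.08,-0.08,0],"rotation":[0,0,0]},
    {"translation":[-0.16,-0.16,0],"rotation":[0,0,0]},
    {"translation":[-0.24,-0.24,0],"rotation":[0,0,0]},
    {"translation":[-0.32,-0.32,0],"rotation":[0,0,0]},
    {"translation":[-0.4,-0.4,0],"rotation":[0,0,0]},
    {"translation":[-0.48,-0.48,0],"rotation":[0,0,0]},
    {"translation":[-0.54,-0.54,0],"rotation":[0,0,0]},
    {"translation":[-0.58,-0.58,0],"rotation":[0,0,0]},
    {"translation":[-0.6,-0.6,0],"rotation":[0,0,0]},
    {"translation":[-0.6,-0.6,0],"rotation":[0,0,0]},
  ],
)

```text
t: 33.0
eef_pos: [0.4972, -0.2205, 0.1686]
ee_rot: [-3.141, -0.0, -1.458]
force: [-0.2, -0.1, 0.5]
width: 0.0001
gripper_force: 0.0
```

Run:
```python
from h import *
s=get_state();print(s['t'],s['eef_pos'],s['force'])
f=grab_frame("top")
cv2.imwrite("pics/fin.png",cv2.resize(f[135:190,205:310],None,fx=7.5,fy=7.5,interpolation=cv2.INTER_CUBIC))
```

```text
33.0 [ 0.49724221 -0.22048199  0.16859258] [-0.15807543 -0.12702946  0.51104681]
```

View pics/fin.png

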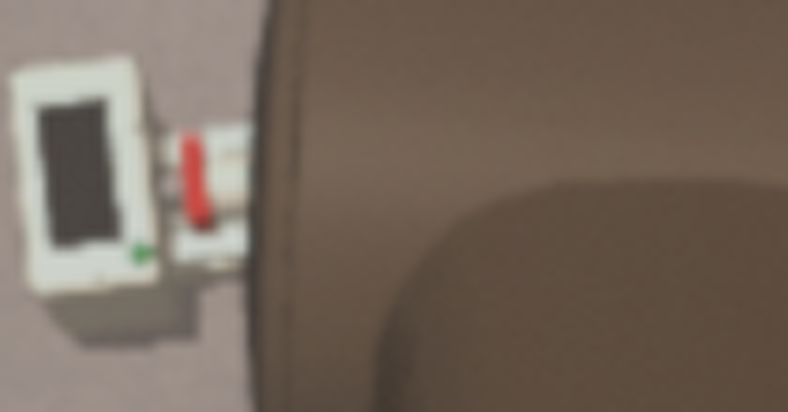

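The top view shows the white tube reaching the red stop (200,180) with no visible gap, and the arm clear of it. Handing in.

```bash
python3 -c "
from station import *
print(job_done())"
```

```text
the job is handed in; nothing more can be done
None
```

The job is handed in, verdict not shown: the tube lies in the reader's groove, cap outwards, with its base against the end stop (touched with about 4 N) and the arm clear, after about 33 s; I did not re-check the three bystanders by camera, but no move came near them.

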